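# Close the turnbuckle clamp on the phone

## Task

Two identical small blue-jawed clamps stand on the bench; a black phone lies loosely between the open jaws of one of them. On that clamp, swing the red-knobbed lever of the turnbuckle over towards the robot's side, fully to its stop, so that both threaded ends draw in and the two jaws close evenly on the phone. Leave the lever there and leave the empty clamp as it is.

Things in the scene. Friction and masses are not known exactly. Their poses are not given: they have to be found in the camera images.
- phone_clamp: Clamp with the phone, fixed, blue jaws 34 mm high. Aluminium base 210 x 150 x 10 mm; origin: centre of its underside, z up, x away from the robot (yaw -0.12 to 0.35), y along the turnbuckle. The turnbuckle, on the robot's side, turns about the line x = -80, z = 40 mm; its lever rises at y = 0. Blue lugs at its ends (|y| 41 to 75 mm) reach z = 52 mm. The empty clamp is identical.
- knob (a point): Centre of the red ball knob, 24 mm in diameter, on the lever of the clamp with the phone; it runs on a circle of 75 mm radius about the turnbuckle's axis. Pinched from above with the fingers closing along the clamp's y, the ball turns between the pads. About 2 N move it; it stays where it is left.
- sleeve (a joint): Angle (rad) of the turnbuckle of the clamp with the phone. 0: lever leans 0.96 rad from upright away from the robot (clamp's +x, over the phone), jaws wide open. It grows as the lever swings up and over towards the robot (-x). 1.75: the stop, lever 0.79 rad from upright towards the robot, jaws closed. Each jaw moves in 6.6 mm per rad. Starts at 0 to 0.25.
- phone: Black phone, 142 (x) x 68 (y) x 8 mm (z), origin at the centre of its underside. It lies loose on two rests, 22 mm above the bench, between the jaws, its long side along the clamp's x, centred near x = 20 mm, up to 6 mm and 0.05 rad off. The closing jaws push it straight and to the middle and leave about 0.5 mm of play a side.
- spare_knob (a point): Centre of the red ball knob of the other, empty clamp, which is to be left alone.

How it is judged:
By the outcome, as a careful person would: the job done as asked, in the order asked, and still so for the second after the job is handed in, with the robot touching nothing.
It also fails if it takes over 38 s, if anything falls off the work surface, if the arm or the gripper's body presses on something with over 40 N, if the wrist force passes 120 N, or if a joint passes its speed limit or range.

## Robot

A 6-joint arm with a two-finger parallel gripper is mounted at the origin on a cart in front of the work surface, level with it; the furniture and walls round the work are solid. World frame = base frame: x ahead of the robot, y to its left, z up, the work surface at z = 0. Lengths are in m, angles in degrees, forces in N, time in s.
With the tool pointing down it reaches from about 0.4 to 0.825 m from the base axis. Payload 7 kg.
Tool frame: the origin (TCP) lies at the very end of the fingers, on their centre line; the grasp point (between the pads) lies 19 mm behind it; z points along the fingers, y is the line along which they close (so a half turn about z gives the same grasp; the last joint's range is limited). The gripper opens to 88 mm and grips with 3 to 60 N. Pads are 19 mm wide; open, the fingers measure 130 mm over their backs; the gripper's body (78 mm by 193 mm) begins 47 mm behind the grasp point.
Start: joints at [-53.107, 20.546, 0.682, 0, -70.136, -16.507], TCP at [0.235, -0.633, 0.227] pointing down, gripper open.
Joint ranges: [-176.03, 176.03], [-82.01, 121.73], [-58.28, 71.71], [-173.87, 95.51], [-174.79, -0.11], [-173.66, 173.66]. Speed limits (degrees/s): [136.94, 136.94, 172.46, 180, 180, 180].

## Interface

Orientations are given as [roll, pitch, yaw] about the fixed x, y, z axes, in that order (R = Rz(yaw) Ry(pitch) Rx(roll)).
In Python, from plant import ctrl, cams, workorder gives the robot as it stands.
- The arm moves only by the tool play_rows, never from a script. Its argument "motion" is a list of rows, each an object of numbers: "x", "y", "z": the shift along the tool's x, y, z normalised to -1 to 1, where 1 is 0.025 m; "rx", "ry", "rz": the turn, a rotation vector about the tool's x, y, z normalised to -1 to 1, where 1 is 4 degrees. A call has 1 to 20 rows; each row shifts and turns the commanded pose from where the row before left it, along the tool's axes as they then stand; what a row does not reach is not made up. A row lasts 1/8 s, in which the tool goes at most 62.5 mm and 10.7 degrees, less where a joint would pass 70% of its speed; a pose out of reach is approached as far as the arm can. A call with a number of a shift or a turn outside -1 to 1 is refused whole. A call with a gripper value outside its range is refused whole. "fingers" is the opening, from -1 (shut) to 1 (fully open), set as the call begins (left out, the last holds). The fingers move at their own pace and stop on an object; the grip force is fixed at half the most. Time passes only in rows, so rows that do not move let the fingers close. It gives the time, the measured TCP pose, the force, the opening and the grip force at its end, in the units of the state.
- ctrl.get_obs(): the state, without advancing time (a new reading comes with each control period).
- cams.snapshot(name): name is "side" or "top" or "wrist"; returns the picture (480x640x3 uint8, blue, green, red); there is no depth.
- cams.get_calibration(name): a dict with "vertical_fov" (degrees; the focal length in pixels is half the picture's height over the tangent of half this angle, whatever the lens; pixels are square), "cx", "cy" (the principal point, pixels), "position" and "rotation" of the camera in the world. Camera axes: x right, y up, looking along -z (the intrinsics and any distortion apply to the point x, -y, -z); pixel columns grow to the right and rows downward; lengths in m; the calibration is good to about 2 mm. A picture is of the moment at which its call begins: read the wrist's pose just before it. get_calibration takes no time and is no camera call; for the wrist camera it gives the pose at the moment of the call.
- workorder.close_job(): hands the job in; it is judged then, once.
The state is a dict: "clock": time; "joint_pos": joint angles; "qvel": joint speeds; "tau": joint torques, N m; "tool_pos": TCP position; "orientation": TCP orientation; "force": force on the tool from outside, world axes, zero at the start; "moment": the same for the moment, N m; "opening": finger opening in m; "gripper_force": force on a finger pad.
Only numpy, scipy, OpenCV 4.12 (cv2) and the standard library are available. Lean on these libraries where they do the work, as an engineer would, in place of code of your own. Each camera call takes 0.05 s, during which the arm holds its last target. There are 200 camera calls.

## Working session

There is one attempt and no reset: what is moved stays moved. The work goes in short steps, Python scripts to look and compute and a tool call to move; the robot and the scene stay as the last step left them, time stands still between calls to the robot, and variables do not carry over. Pictures are saved under pics/ and viewed, at most 10 in all, crops included, and the job is handed in when it is done.

Besides the shell and the picture viewer there is one more tool, called after "Call:" by a JSON object that holds its "method" and its "body", one argument or row to a line. play_rows: Moves the arm, as the interface text tells. Its arguments: {"type":"object","properties":{"motion":{"type":"array"},"fingers":{"type":"number"}},"required":["motion"]}

```bash
mkdir -p pics; python3 - <<'E'
from plant import ctrl,cams
import cv2
for n in("top","side"):
    cv2.imwrite(f"pics/{n}0.png",cams.snapshot(n)); print(n,cams.get_calibration(n))
o=ctrl.get_obs();print(o['clock'],o['tool_pos'],o['orientation'],o['opening'])
E
```

```text
top {'vertical_fov': 46.320852406087106, 'cx': 307.95460608626223, 'cy': 248.86379496697097, 'position': array([0.35226528, 0.0226849 , 1.19883823]), 'rotation': array([ 11.03026674,   0.39911362, -89.13637906])}
side {'vertical_fov': 56.263110799744034, 'cx': 319.56115215823263, 'cy': 236.67124725135275, 'position': array([0.50864576, 0.82355388, 0.79284067]), 'rotation': array([  48.18058804,    1.07871725, -176.49092655])}
0.1 [ 0.23497791 -0.63232634  0.22573842] [ 1.79917149e+02 -6.19401740e-03 -1.59620784e+02] 0.08817047951874932
```

View pics/top0.png

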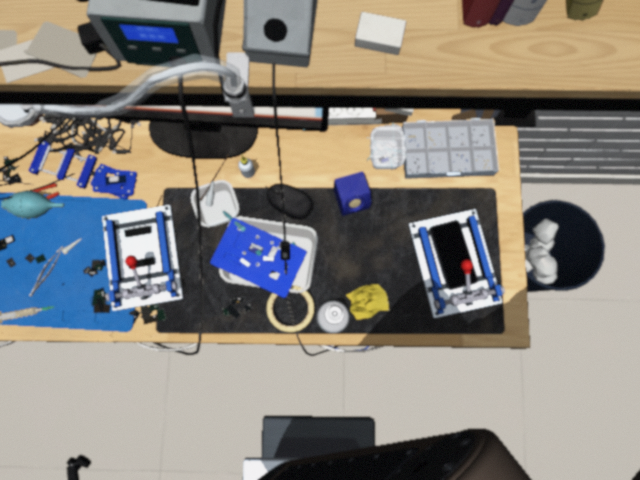

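View pics/side0.png

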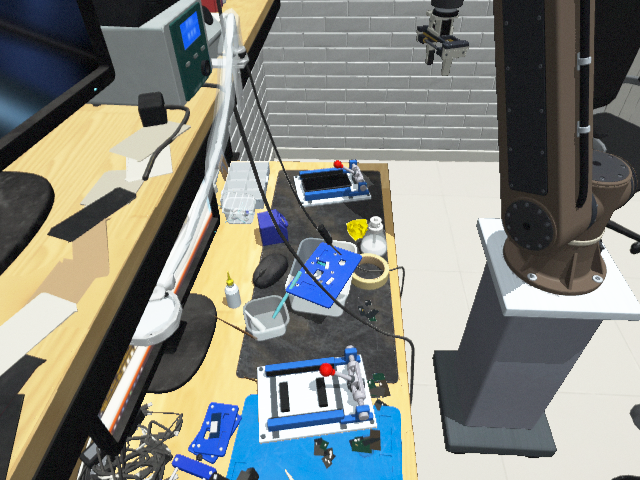

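The top view shows the phone clamp on the right, at about (457,262), with its knob at (467,267). In the side view the knob is at (338,164). The empty clamp is on the left, at about (143,258). I'll enlarge both views of the phone clamp.

```bash
cat > h.py <<'E'
import numpy as np
from scipy.spatial.transform import Rotation as Ro
def ray(c,u,v):
    f=240/np.tan(np.radians(c['vertical_fov']/2))
    d=Ro.from_euler('xyz',c['rotation'],degrees=True).apply([(u-c['cx'])/f,-(v-c['cy'])/f,-1])
    return np.array(c['position']),d/np.linalg.norm(d)
def plane(c,u,v,z):
    p,d=ray(c,u,v); return p+d*(z-p[2])/d[2]
def tri(*obs):
    A=np.zeros((3,3));b=np.zeros(3)
    for c,u,v in obs:
        p,d=ray(c,u,v);M=np.eye(3)-np.outer(d,d);A+=M;b+=M@p
    X=np.linalg.solve(A,b)
    return X,[np.linalg.norm(np.cross(X-ray(*o)[0],ray(*o)[1])) for o in obs]
E
python3 - <<'E'
import cv2,numpy as np
from plant import cams
from h import *
a=cv2.imread('pics/top0.png');b=cv2.imread('pics/side0.png')
A=cv2.resize(a[200:325,400:515],None,fx=4.5,fy=4.5,interpolation=cv2.INTER_CUBIC)
cv2.imwrite('pics/c_top.png',A)
B=cv2.resize(b[145:220,285:385],None,fx=7,fy=7,interpolation=cv2.INTER_CUBIC)
cv2.imwrite('pics/c_side.png',B)
def red(i,x0,x1,y0,y1):
    s=i[y0:y1,x0:x1].astype(int);m=(s[...,2]>120)&(s[...,1]<70)&(s[...,0]<70)
    y,x=np.nonzero(m);return x.mean()+x0,y.mean()+y0,m.sum(),x.min()+x0,x.max()+x0,y.min()+y0,y.max()+y0
r1=red(a,440,500,240,300);r2=red(b,320,360,150,180);print(r1,r2)
t,s=cams.get_calibration('top'),cams.get_calibration('side')
print(tri((t,*r1[:2]),(s,*r2[:2])))
E
```

```text
(np.float64(466.8061224489796), np.float64(265.9183673469388), np.int64(98), np.int64(462), np.int64(472), np.int64(260), np.int64(273)) (np.float64(337.75), np.float64(164.02272727272728), np.int64(44), np.int64(334), np.int64(342), np.int64(161), np.int64(167))
(array([ 0.53827282, -0.28627311,  0.08195078]), [np.float64(0.0009832452084529326), np.float64(0.0009832452084531265)])
```

View pics/c_top.png

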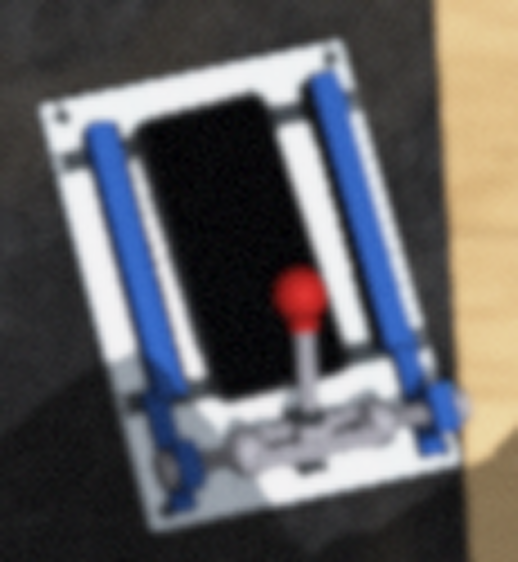

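View pics/c_side.png

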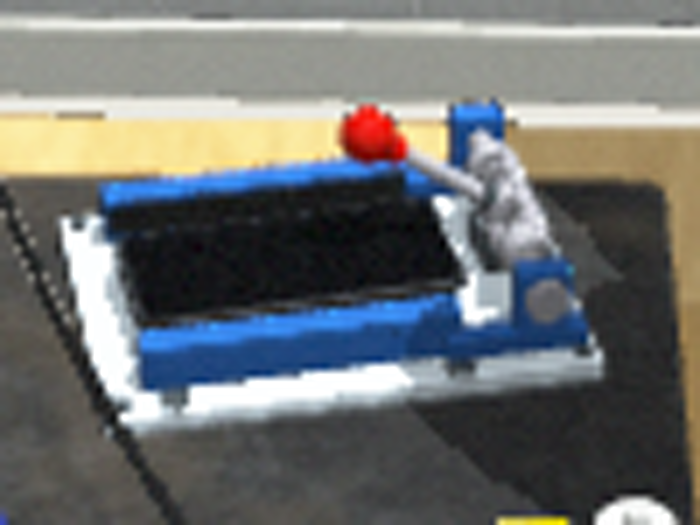

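The top crop shows the base corners at (40,102), (342,40), (153,532) and (458,462), and the knob at (300,297). In the side crop the lever leans over the phone. Next: clamp pose from the corners, then the lever angle.

```bash
python3 - <<'E'
from plant import cams
from h import *
t,s=cams.get_calibration('top'),cams.get_calibration('side')
L=np.array([[105,75],[105,-75],[-105,75],[-105,-75]])/1e3
def fit(P):
    q=P-P.mean(0);yaw=np.arctan2((L[:,0]*q[:,1]-L[:,1]*q[:,0]).sum(),(L*q).sum());return P.mean(0),yaw
px=lambda p,o,k:[(p[0]+.5)/k-.5+o[0],(p[1]+.5)/k-.5+o[1]]
T=np.array([plane(t,*px(p,(400,200),4.5),.01)[:2] for p in[(40,102),(342,40),(153,532),(458,462)]])
c,y=fit(T);print('top',c,y,[np.linalg.norm(T[i]-T[j]) for i,j in((0,1),(2,3),(0,2),(1,3))])
# side: far-left(+x,+y) & near-left corner(-x,+y)
for p in[(118,425),(603,362),(65,220)]: print(plane(s,*px(p,(285,145),7),.01))
k,e=tri((t,466.8,265.9),(s,337.75,164.0))
R=np.array([[np.cos(y),-np.sin(y)],[np.sin(y),np.cos(y)]])
kl=R.T@(k[:2]-c);print('knob',k,'local',kl,'r',np.hypot(kl[0]+.08,k[2]-.04),'lean',np.arctan2(kl[0]+.08,k[2]-.04))
ax=c+R@[-.08,0];print('axis',ax, np.degrees(y))
E
```

```text
top [ 0.55962847 -0.28062321] 0.2272590195563134 [np.float64(0.15067293927762057), np.float64(0.14814469894729487), np.float64(0.2119237520035382), np.float64(0.20938374880166202)]
[ 0.63660469 -0.18043499  0.01      ]
[ 0.43948191 -0.23018032  0.01      ]
[ 0.67343986 -0.32622184  0.01      ]
knob [ 0.53828214 -0.28623128  0.08205732] local [-0.02206101 -0.00065437] r 0.07159430415180824 lean 0.9429051924255589
axis [ 0.48168546 -0.29864784] 13.020982676857797
```

Call:
{"method": "play_rows", "body": {
  "fingers": 1,
  "motion": [
    {"rz": 0.93},
    {"rz": 0.93},
    {"x": -1,"y": 0.72},
    {"x": -1,"y": 0.72},
    {"x": -1,"y": 0.72},
    {"x": -1,"y": 0.72},
    {"x": -1,"y": 0.72},
    {"x": -1,"y": 0.72},
    {"x": -1,"y": 0.72},
    {"x": -1,"y": 0.72},
    {"x": -1,"y": 0.72},
    {"x": -1,"y": 0.72},
    {"x": -1,"y": 0.72},
    {"x": -1,"y": 0.72},
    {"x": -1,"y": 0.72},
    {"x": -1,"y": 0.72},
    {"x": -1,"y": 0.72},
    {},
    {}
  ]
}}

```text
$.motion[0]: bad value
```

```bash
python3 - <<'E'
from plant import ctrl,cams
import cv2
o=ctrl.get_obs();print(o['clock'],o['tool_pos'],o['orientation']);print(cams.get_calibration('wrist'))
cv2.imwrite('pics/w1.png',cams.snapshot('wrist'))
E
```

```text
0.1 [ 0.23497791 -0.63232634  0.22573842] [ 1.79917149e+02 -6.19401740e-03 -1.59620784e+02]
{'vertical_fov': 63.148867792527106, 'cx': 320.3564570651332, 'cy': 244.0598626016939, 'position': array([ 0.16868811, -0.65704949,  0.38442588]), 'rotation': array([-15.4247206 ,  -0.14647306, 110.35091182])}
```

View pics/w1.png

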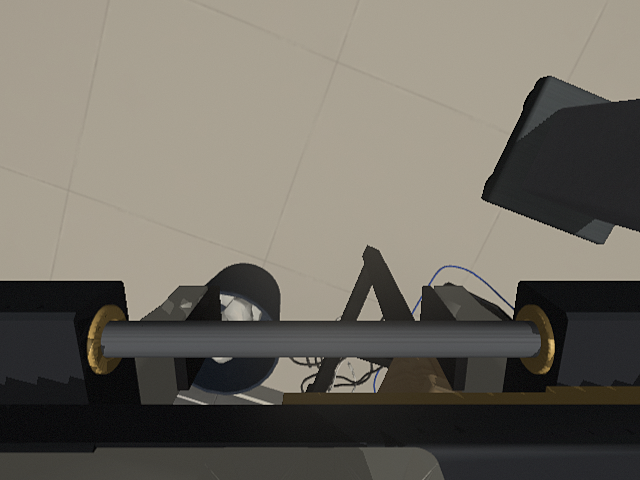

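The move was refused and nothing moved: apparently each row needs all six numbers. The wrist picture only shows the floor at the start pose. Resending with full rows.

Call:
{"method": "play_rows", "body": {
  "fingers": 1,
  "motion": [
    {"x": 0,"y": 0,"z": 0,"rx": 0,"ry": 0,"rz": 0.93},
    {"x": 0,"y": 0,"z": 0,"rx": 0,"ry": 0,"rz": 0.93},
    {"x": -1,"y": 0.72,"z": 0,"rx": 0,"ry": 0,"rz": 0},
    {"x": -1,"y": 0.72,"z": 0,"rx": 0,"ry": 0,"rz": 0},
    {"x": -1,"y": 0.72,"z": 0,"rx": 0,"ry": 0,"rz": 0},
    {"x": -1,"y": 0.72,"z": 0,"rx": 0,"ry": 0,"rz": 0},
    {"x": -1,"y": 0.72,"z": 0,"rx": 0,"ry": 0,"rz": 0},
    {"x": -1,"y": 0.72,"z": 0,"rx": 0,"ry": 0,"rz": 0},
    {"x": -1,"y": 0.72,"z": 0,"rx": 0,"ry": 0,"rz": 0},
    {"x": -1,"y": 0.72,"z": 0,"rx": 0,"ry": 0,"rz": 0},
    {"x": -1,"y": 0.72,"z": 0,"rx": 0,"ry": 0,"rz": 0},
    {"x": -1,"y": 0.72,"z": 0,"rx": 0,"ry": 0,"rz": 0},
    {"x": -1,"y": 0.72,"z": 0,"rx": 0,"ry": 0,"rz": 0},
    {"x": -1,"y": 0.72,"z": 0,"rx": 0,"ry": 0,"rz": 0},
    {"x": -1,"y": 0.72,"z": 0,"rx": 0,"ry": 0,"rz": 0},
    {"x": -1,"y": 0.72,"z": 0,"rx": 0,"ry": 0,"rz": 0},
    {"x": -1,"y": 0.72,"z": 0,"rx": 0,"ry": 0,"rz": 0},
    {"x": 0,"y": 0,"z": 0,"rx": 0,"ry": 0,"rz": 0},
    {"x": 0,"y": 0,"z": 0,"rx": 0,"ry": 0,"rz": 0}
  ]
}}

```text
clock: 2.52
tool_pos: [0.5398, -0.2855, 0.2263]
orientation: [180.0, -0.0, -167.0]
force: [-0.7, -1.0, 0.2]
opening: 0.0876
gripper_force: 0.0
```

```bash
python3 - <<'E'
from plant import ctrl,cams
import cv2
o=ctrl.get_obs();print(o['clock'],o['tool_pos'],o['orientation'],o['force']);print(cams.get_calibration('wrist'))
cv2.imwrite('pics/w2.png',cams.snapshot('wrist'))
E
```

```text
2.525 [ 0.53979798 -0.28551814  0.22628451] [ 1.79983789e+02 -3.41030164e-02 -1.67031756e+02] [-0.65328978 -1.00546834  0.15499436]
{'vertical_fov': 63.148867792527106, 'cx': 320.3564570651332, 'cy': 244.0598626016939, 'position': array([ 0.47087949, -0.30122594,  0.38502126]), 'rotation': array([-1.53903915e+01, -8.05649859e-02,  1.02937794e+02])}
```

View pics/w2.png

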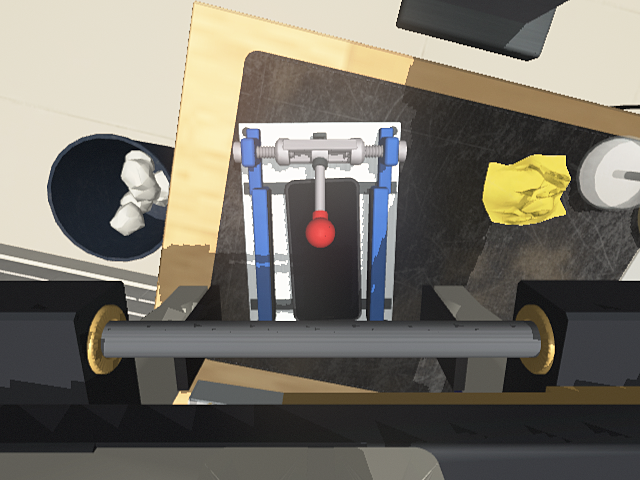

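The wrist view shows the knob at (320,233). The near base edge is level, from (240,123) to (401,123), so the tool yaw matches the clamp. I'll triangulate again with this view.

```bash
python3 - <<'E'
from plant import cams
from h import *
import cv2
i=cv2.imread('pics/w2.png')[200:260,290:350].astype(int)
y,x=np.nonzero((i[...,2]>110)&(i[...,1]<80)&(i[...,0]<80)&(np.arange(60)[:,None]>18))
print(x.min()+290,x.max()+290,y.min()+200,y.max()+200)
t,s,w=[cams.get_calibration(n) for n in('top','side','wrist')]
W=(w,320.2,233.)
a,e=tri((t,466.8,266.2),(s,337.75,164.),W);print(a,e)
print(tri((t,466.8,266.2),W))
A=plane(w,240,123,.01);B=plane(w,401,123,.01);print(A,B,np.linalg.norm(A-B),(A+B)/2, np.degrees(np.arctan2(*(B-A)[:2])))
yw=np.radians(13);n=((A+B)/2)[:2]; R=np.array([[np.cos(yw),-np.sin(yw)],[np.sin(yw),np.cos(yw)]])
ax=n+R@[.025,0];d=R.T@(a[:2]-ax);print('axis',ax,d,a[2]-.04,'r',np.hypot(d[0],a[2]-.04),'lean',np.arctan2(d[0],a[2]-.04))
lc=R.T@(a[:2]-[.5398,-.2855]);print('move tool x',-lc[0],'y',lc[1])
E
```

```text
306 334 219 247
[ 0.53938326 -0.28508737  0.08365825] [np.float64(0.0012783113126292806), np.float64(0.0023117867017138304), np.float64(0.003208162730652511)]
(array([ 0.53924619, -0.28468399,  0.08993402]), [np.float64(0.0019068598290670519), np.float64(0.0019068598290671432)])
[ 0.47538689 -0.37555003  0.01      ] [ 0.44237565 -0.23148715  0.01      ] 0.1477966727132425 [ 0.45888127 -0.30351859  0.01      ] -12.906210597713429
axis [ 0.48324052 -0.29789482] [ 0.05758485 -0.00015018] 0.043658250222841095 r 0.072263810121647 lean 0.9220963596697616
move tool x 0.00031323578073850475 y 0.0004958003647967759
```

The knob measures (0.539, -0.285, 0.084) m. Its radius is 72 mm against the given 75 mm and its lean is 0.92 rad, which fits. It lies right under the tool, so I descend 160 mm.

Call:
{"method": "play_rows", "body": {
  "fingers": 1,
  "motion": [
    {"x": 0,"y": 0,"z": 0.8,"rx": 0,"ry": 0,"rz": 0},
    {"x": 0,"y": 0,"z": 0.8,"rx": 0,"ry": 0,"rz": 0},
    {"x": 0,"y": 0,"z": 0.8,"rx": 0,"ry": 0,"rz": 0},
    {"x": 0,"y": 0,"z": 0.8,"rx": 0,"ry": 0,"rz": 0},
    {"x": 0,"y": 0,"z": 0.8,"rx": 0,"ry": 0,"rz": 0},
    {"x": 0,"y": 0,"z": 0.8,"rx": 0,"ry": 0,"rz": 0},
    {"x": 0,"y": 0,"z": 0.8,"rx": 0,"ry": 0,"rz": 0},
    {"x": 0,"y": 0,"z": 0.8,"rx": 0,"ry": 0,"rz": 0},
    {"x": 0,"y": 0,"z": 0,"rx": 0,"ry": 0,"rz": 0},
    {"x": 0,"y": 0,"z": 0,"rx": 0,"ry": 0,"rz": 0}
  ]
}}

```text
clock: 3.82
tool_pos: [0.5403, -0.2862, 0.0674]
orientation: [-180.0, 0.0, -167.1]
force: [0.1, -0.2, 0.5]
opening: 0.0876
gripper_force: 0.0
```

Call:
{"method": "play_rows", "body": {
  "fingers": -1,
  "motion": [
    {"x": 0,"y": 0,"z": 0,"rx": 0,"ry": 0,"rz": 0},
    {"x": 0,"y": 0,"z": 0,"rx": 0,"ry": 0,"rz": 0},
    {"x": 0,"y": 0,"z": 0,"rx": 0,"ry": 0,"rz": 0},
    {"x": 0,"y": 0,"z": 0,"rx": 0,"ry": 0,"rz": 0},
    {"x": 0,"y": 0,"z": 0,"rx": 0,"ry": 0,"rz": 0},
    {"x": 0,"y": 0,"z": 0,"rx": 0,"ry": 0,"rz": 0},
    {"x": 0,"y": 0,"z": 0,"rx": 0,"ry": 0,"rz": 0},
    {"x": 0,"y": 0,"z": 0,"rx": 0,"ry": 0,"rz": 0}
  ]
}}

```text
clock: 4.82
tool_pos: [0.5402, -0.2859, 0.0665]
orientation: [-180.0, 0.0, -167.1]
force: [0.7, -2.2, -1.0]
opening: 0.0221
gripper_force: 30.0
```

```bash
python3 - <<'E'
from plant import ctrl,cams
import cv2
o=ctrl.get_obs();print(o['clock'],o['tool_pos'],o['orientation'],o['force'],o['opening'],o['gripper_force'])
cv2.imwrite('pics/w3.png',cams.snapshot('wrist'))
E
```

```text
4.825 [ 0.54019708 -0.2858562   0.06653416] [-1.79979054e+02  2.51317090e-03 -1.67052227e+02] [ 0.65866906 -2.19154354 -0.98864451] 0.022107671176626254 29.999858736991882
```

View pics/w3.png

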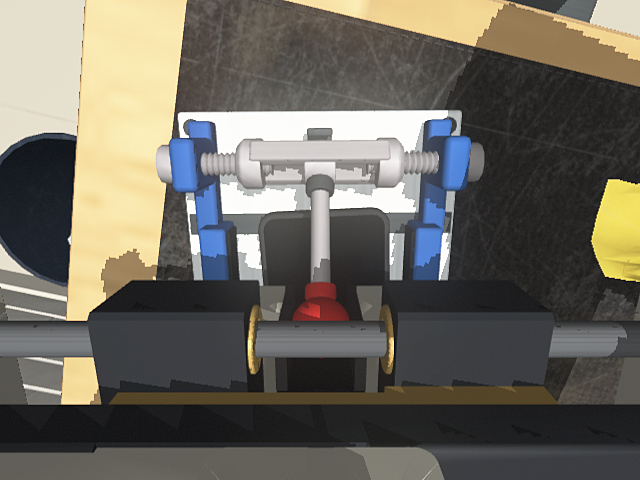

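The ball is held: opening 22 mm, 30 N on the pads, between the fingers in the picture. Now the first half of the 75 mm arc.

Call:
{"method": "play_rows", "body": {
  "fingers": -1,
  "motion": [
    {"x": 0.21,"y": 0,"z": -0.25,"rx": 0,"ry": 0,"rz": 0},
    {"x": 0.24,"y": 0,"z": -0.23,"rx": 0,"ry": 0,"rz": 0},
    {"x": 0.26,"y": 0,"z": -0.2,"rx": 0,"ry": 0,"rz": 0},
    {"x": 0.28,"y": 0,"z": -0.17,"rx": 0,"ry": 0,"rz": 0},
    {"x": 0.3,"y": 0,"z": -0.14,"rx": 0,"ry": 0,"rz": 0},
    {"x": 0.31,"y": 0,"z": -0.1,"rx": 0,"ry": 0,"rz": 0},
    {"x": 0.32,"y": 0,"z": -0.07,"rx": 0,"ry": 0,"rz": 0},
    {"x": 0.33,"y": 0,"z": -0.03,"rx": 0,"ry": 0,"rz": 0}
  ]
}}

```text
clock: 5.88
tool_pos: [0.4865, -0.2986, 0.0979]
orientation: [-179.9, 0.2, -167.0]
force: [4.9, -2.5, 3.1]
opening: 0.022
gripper_force: 30.0
```

Call:
{"method": "play_rows", "body": {
  "fingers": -1,
  "motion": [
    {"x": 0.33,"y": 0,"z": 0,"rx": 0,"ry": 0,"rz": 0},
    {"x": 0.33,"y": 0,"z": 0.04,"rx": 0,"ry": 0,"rz": 0},
    {"x": 0.32,"y": 0,"z": 0.08,"rx": 0,"ry": 0,"rz": 0},
    {"x": 0.31,"y": 0,"z": 0.11,"rx": 0,"ry": 0,"rz": 0},
    {"x": 0.3,"y": 0,"z": 0.15,"rx": 0,"ry": 0,"rz": 0},
    {"x": 0.28,"y": 0,"z": 0.18,"rx": 0,"ry": 0,"rz": 0},
    {"x": 0.26,"y": 0,"z": 0.21,"rx": 0,"ry": 0,"rz": 0},
    {"x": 0.23,"y": 0,"z": 0.23,"rx": 0,"ry": 0,"rz": 0},
    {"x": 0,"y": 0,"z": 0,"rx": 0,"ry": 0,"rz": 0},
    {"x": 0,"y": 0,"z": 0,"rx": 0,"ry": 0,"rz": 0}
  ]
}}

```text
clock: 7.12
tool_pos: [0.4267, -0.3126, 0.0728]
orientation: [-179.9, -0.1, -167.0]
force: [-3.6, -7.5, 10.6]
opening: 0.0221
gripper_force: 30.0
```

```bash
python3 - <<'E'
from plant import ctrl,cams
import cv2
o=ctrl.get_obs();print(o['clock'],o['tool_pos'],o['force'],o['opening'])
s=cams.snapshot('side');w=cams.snapshot('wrist')
S=cv2.resize(s[125:215,290:390],None,fx=4,fy=4,interpolation=cv2.INTER_CUBIC)
W=cv2.resize(w[:360],(640,360))[:, :390]
cv2.imwrite('pics/m4.png',cv2.hconcat([S,W]))
E
```

```text
7.125 [ 0.42671736 -0.31263493  0.07282772] [-3.64929488 -7.52350229 10.57446905] 0.022148812344694575
```

View pics/m4.png

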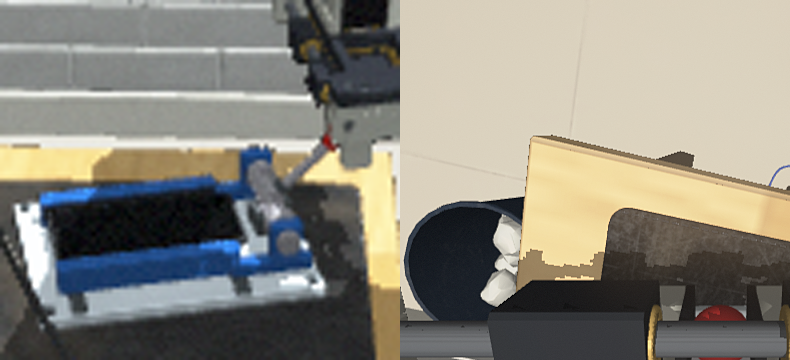

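The lever is over, with about 10 N reaction. I'll press slightly further to confirm it is at the stop.

Call:
{"method": "play_rows", "body": {
  "fingers": -1,
  "motion": [
    {"x": 0.1,"y": 0,"z": 0.1,"rx": 0,"ry": 0,"rz": 0},
    {"x": 0.08,"y": 0,"z": 0.08,"rx": 0,"ry": 0,"rz": 0},
    {"x": 0,"y": 0,"z": 0,"rx": 0,"ry": 0,"rz": 0}
  ]
}}

```text
clock: 7.6
tool_pos: [0.4264, -0.3133, 0.0717]
orientation: [-179.7, 0.4, -166.9]
force: [-0.6, 6.9, 35.1]
opening: 0.022
gripper_force: 30.0
```

It is blocked by the stop: a 6 mm command moved it 1 mm, at 35 N. I'll relieve the pressure, then open.

Call:
{"method": "play_rows", "body": {
  "fingers": -1,
  "motion": [
    {"x": -0.08,"y": 0,"z": -0.08,"rx": 0,"ry": 0,"rz": 0},
    {"x": -0.08,"y": 0,"z": -0.08,"rx": 0,"ry": 0,"rz": 0},
    {"x": 0,"y": 0,"z": 0,"rx": 0,"ry": 0,"rz": 0}
  ]
}}

```text
clock: 7.98
tool_pos: [0.4265, -0.3127, 0.0723]
orientation: [-179.9, -0.0, -167.0]
force: [-3.9, -8.3, 9.1]
opening: 0.0222
gripper_force: 30.0
```

Call:
{"method": "play_rows", "body": {
  "fingers": 1,
  "motion": [
    {"x": 0,"y": 0,"z": 0,"rx": 0,"ry": 0,"rz": 0},
    {"x": 0,"y": 0,"z": 0,"rx": 0,"ry": 0,"rz": 0},
    {"x": 0,"y": 0,"z": 0,"rx": 0,"ry": 0,"rz": 0},
    {"x": 0,"y": 0,"z": 0,"rx": 0,"ry": 0,"rz": 0},
    {"x": 0,"y": 0,"z": 0,"rx": 0,"ry": 0,"rz": 0},
    {"x": 0,"y": 0,"z": 0,"rx": 0,"ry": 0,"rz": 0},
    {"x": 0,"y": 0,"z": -0.5,"rx": 0,"ry": 0,"rz": 0},
    {"x": 0,"y": 0,"z": -1,"rx": 0,"ry": 0,"rz": 0},
    {"x": 0,"y": 0,"z": -1,"rx": 0,"ry": 0,"rz": 0},
    {"x": 0,"y": 0,"z": -1,"rx": 0,"ry": 0,"rz": 0},
    {"x": 0,"y": 0,"z": -1,"rx": 0,"ry": 0,"rz": 0},
    {"x": -1,"y": 0,"z": -1,"rx": 0,"ry": 0,"rz": 0},
    {"x": -1,"y": 0,"z": 0,"rx": 0,"ry": 0,"rz": 0},
    {"x": -1,"y": 0,"z": 0,"rx": 0,"ry": 0,"rz": 0},
    {"x": -1,"y": 0,"z": 0,"rx": 0,"ry": 0,"rz": 0},
    {"x": 0,"y": 0,"z": 0,"rx": 0,"ry": 0,"rz": 0},
    {"x": 0,"y": 0,"z": 0,"rx": 0,"ry": 0,"rz": 0}
  ]
}}

```text
clock: 10.1
tool_pos: [0.5243, -0.2889, 0.2078]
orientation: [180.0, -0.1, -167.0]
force: [-0.6, -0.4, 0.7]
opening: 0.0873
gripper_force: 0.0
```

```bash
python3 - <<'E'
from plant import ctrl,cams
from h import *
import cv2
o=ctrl.get_obs();print(o['clock'],o['tool_pos'],o['force'],o['opening'])
s=cams.snapshot('side');wc=cams.get_calibration('wrist');w=cams.snapshot('wrist')
S=cv2.resize(s[125:215,300:380],None,fx=4,fy=4,interpolation=cv2.INTER_CUBIC)
cv2.imwrite('pics/m5.png',cv2.hconcat([S,w[:360,100:540]]))
def red(i,x0,x1,y0,y1):
    q=i[y0:y1,x0:x1].astype(int);y,x=np.nonzero((q[...,2]>110)&(q[...,1]<75)&(q[...,0]<75));return x.mean()+x0,y.mean()+y0,len(x)
rw=red(w,250,390,0,320);rs=red(s,330,390,150,200);print(rw,rs)
k,e=tri((wc,*rw[:2]),(cams.get_calibration('side'),*rs[:2]));print(k,e)
d=k-[.4832,-.2979,.04];x=d[0]*.974+d[1]*.225;print(np.arctan2(x,d[2]),np.hypot(x,d[2]))
E
```

```text
10.1 [ 0.52433835 -0.28885193  0.2078299 ] [-0.59361971 -0.35144217  0.74501687] 0.08731653858534526
(np.float64(315.4379562043796), np.float64(107.05839416058394), 274) (np.float64(375.2), np.float64(157.07272727272726), 55)
[ 0.43329319 -0.3115938   0.09122551] [np.float64(0.004081582849104335), np.float64(0.00408158284910438)]
-0.7899147457515965 0.07277323937260612
```

View pics/m5.png

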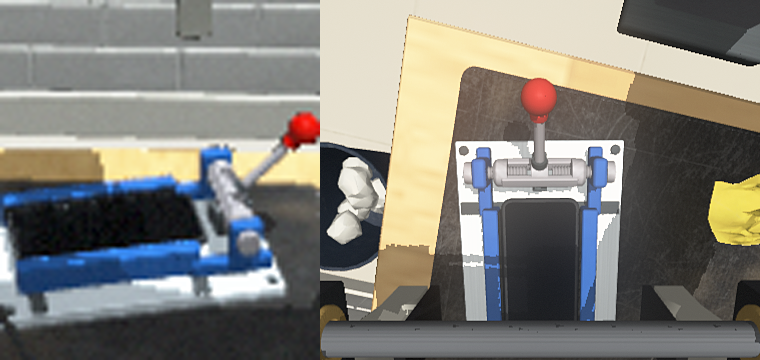

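The knob stands at lean -0.79, which is the stop. In the wrist view the jaws sit close and even on the straightened phone. The gripper is clear, so I'm handing in.

```bash
python3 -c "
from plant import workorder
print(workorder.close_job())"
```

```text
the job is handed in; nothing more can be done
None
```

The lever on the phone clamp is at its stop (measured lean -0.79 rad), the jaws are closed evenly on the phone, the empty clamp was left alone, and the job was handed in at about 10 s; no verdict came back.

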